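Click the lamp's filter changer to the third notch

TASK

Push the red lever of the filter changer gently along its slot, out of its free run and through the clicks, and leave it settled in the third click without ever running past it. Then press the green lamp button fully down and let it come back up. Only touch and push with the fingers: do not pinch the lever, and leave the loose things around alone.

Things in the scene. Friction and masses are not known exactly. Their poses are not given: they have to be found in the camera images.
- filter_changer: Filter changer of an inspection lamp, fixed to the bench: dark flat housing 84 mm (its x) by 236 mm (its y), rails 26 mm high. An aluminium slide with five coloured filters runs in it along the housing's +y. Origin: centre of the underside; y along the slide, x across, z up. Five white ticks on the rail at x = -39 mm mark the lever's place at each click.
- lamp_head_top (a point): Top of the small finned lamp head over the filters, 55 mm above the bench; the head fills housing x = +10 to +51 mm, y = -16 to +16 mm. Keep clear of it.
- lever_top (a point): Centre of the top of the red lever, an upright fin 22 mm (housing x) by 12 mm (housing y, along the slide), rising from the slide at 24 mm to 54 mm above the bench. It runs along the housing line x = -22 mm, from y = -46 mm (joint 0) to y = +46 mm. Axes as the housing's.
- lever (a joint): Lever travel along housing +y, m, 0 to 0.092. It starts in the free run (0 to 0.015, no click). Then five sprung notches (clicks), settled at 0.0315, 0.0465, 0.0615 (third), 0.0765, 0.0915, ridges before them at 0.024, 0.039, 0.054, 0.069, 0.084. About 4 to 6 N pushes it out of a notch; once over a ridge it jumps by itself into the next notch and stays.
- lamp_button_top (a point): Centre of the top of the green round lamp push button, 28 mm across, in a black housing on a grey box (90 x 75 mm, 40 mm high) fixed to the bench; pressed straight down.
- lamp_button (a joint): Press depth of the lamp button in m: 0 released, 0.006 fully down (about 5 N); it springs back.
- beaker: Bystander, leave alone: clear measuring beaker with blue marks, 49 mm across, 88 mm tall; loose. Origin: centre of the underside.
- tape_roll: Bystander, leave alone: roll of blue tape lying flat, 100 mm across, 19 mm high; loose. Origin: centre of the underside.
- spare_collar: Bystander, leave alone: grey ring collar, 58 mm across, 14 mm high; loose. Origin: centre of the underside.
- blue_marker: Bystander, leave alone: white felt marker with blue cap, 12 x 134 x 12 mm, lying along its y axis; loose. Origin: centre of the underside.
- red_marker: Bystander, leave alone: white felt marker with red cap, 12 x 134 x 12 mm, lying along its y axis; loose. Origin: centre of the underside.
- petri_1: Bystander, leave alone: clear petri dish, 55 mm across, 12 mm high; loose. Origin: centre of the underside.

How it is judged (in metres and radians):
On the way, in this order (a step that is already met when the one before it is completed fails the run):
1. the lever is settled in the third click and let go (value of joint lever between 0.0585 and 0.0645 m and velocity of joint lever between -0.005 and 0.005 m/s and contact force between the fingers and filter_changer below 0.2 N), for 0.2 s.
2. the lamp button is pressed fully down, the lever still in the third click (value of joint lamp_button above 0.0045 m and value of joint lever between 0.0585 and 0.0645 m), for 0.05 s.
At the end, for the whole second after the job is handed in: The lever rests in the third click (0.0615 m, within 3 mm) and the lamp button is back up (within 1.5 mm) (value of joint lever between 0.0585 and 0.0645 m and velocity of joint lever between -0.005 and 0.005 m/s and value of joint lamp_button below 0.0015 m); the robot touches nothing.
It fails at once if the lever runs past the third click (beyond 0.0675 m) (value of joint lever above 0.0675 m).
It fails at once if the lever is pinched or pushed roughly (over 35 N) (contact force between the fingers and lever above 35 N).
It fails at once if a bystander is lifted or pushed more than 15 mm away (distance of any of beaker, tape_roll, spare_collar, blue_marker, red_marker, petri_1 from where it was at the start of the episode above 0.015 m).
It also fails if it takes over 61 s, if anything falls off the work surface, if the arm or the gripper's body presses on something with over 40 N, if the wrist force passes 120 N, or if a joint passes its speed limit or range.

ROBOT

A 6-joint arm with a two-finger parallel gripper is mounted at the origin on a cart in front of the work surface, level with it; the furniture and walls round the work are solid. World frame = base frame: x ahead of the robot, y to its left, z up, the work surface at z = 0. Lengths are in mm, angles in degrees, forces in N, time in s.
With the tool pointing down it reaches from about 350 to 875 mm from the base axis. Payload 15.5 kg.
Tool frame: the origin (TCP) lies on the centre line of the jaws, within the pads' length; the fingertips stand 19 mm ahead of it and the grasp point (between the pads) is the TCP; z points along the fingers, y is the line along which they close (so a half turn about z gives the same grasp; the last joint's range is limited). The gripper opens to 85 mm and grips with 20 to 120 N. Pads are 22 mm wide; open, the fingers measure 114 mm over their backs; the gripper's body (76 mm by 85 mm) begins 54 mm behind the grasp point. The pads swing forward as they close: fully open they stand 13 mm farther back than shut.
Start: joints at [59.845, 28.281, 77.091, -0, 74.628, -5.472], TCP at [260.994, 567.898, 250.277] pointing down, gripper open.
Joint ranges: [-166.48, 166.48], [-47.26, 123.95], [12.59, 153.08], [-70.14, 250.14], [6.76, 159.57], [-176.63, 176.63]. Speed limits (degrees/s): [108.29, 108.29, 147.25, 172.46, 172.46, 172.46].

INTERFACE

Orientations are given as a 3x3 rotation matrix whose columns are the frame's x, y, z axes.
In Python, from workcell import bot, eyes, ticket gives the robot as it stands.
- The arm moves only by the shell command python3 -m handwheel 'ROWS' [FORCE]. ROWS is JSON, a list of rows, each a list of 7 numbers: the shift along the tool's x, y, z normalised to -1 to 1, where 1 is 0.2 m, then the turn, a rotation vector about the tool's x, y, z normalised to -1 to 1, where 1 is 180 degrees, then the gripper's target within -1 to 1 (fully open at 1, half-way at 0, shut at -1). In form: [[dx, dy, dz, wx, wy, wz, gripper], ...]. A call has 1 to 8 rows; each row is the pose to reach, as a shift and turn from the pose commanded when the call began, along the tool's axes at that moment, turning the shorter way round; what a row does not reach only later rows make up. A row lasts 1/12 s, in which the tool goes at most 41.7 mm and 7.16 degrees, less where a joint would pass 70% of its speed; a pose out of reach is approached as far as the arm can. A call with a number of a shift or a turn outside -1 to 1 is refused whole. A call with a gripper value outside its range is refused whole. The fingers move at their own pace and stop on an object; FORCE is the grip in N (left out, the last holds). Time passes only in rows, so rows that repeat a pose let the fingers close. It gives the time, the measured TCP pose, the force, the opening and the grip force at its end, in the units of the state.
- bot.get_obs(): the state, without advancing time (a new reading comes with each control period).
- eyes.snapshot(name): name is "scene" or "top" or "wrist"; returns a dict with "pixels" (400x640x3 uint8, red, green, blue), "range_z" (400x640 float32, mm along the optical axis (not along the pixel's ray), 0 where there is no reading), "intrinsics" (3x3 intrinsics, pixels), "position" and "attitude" of the camera in the world. Camera axes: x right, y up, looking along -z (the intrinsics and any distortion apply to the point x, -y, -z); pixel columns grow to the right and rows downward; lengths in mm; the calibration is good to about 2 mm. The wrist camera is an equidistant fisheye: a pixel r from the principal point sees the ray r / f radians off the axis. A picture is of the moment at which its call begins.
- ticket.finish_job(): hands the job in; it is judged then, once.
The state is a dict: "clock": time; "joints": joint angles; "joint_vel": joint speeds; "effort": joint torques, N m; "eef_pos": TCP position; "tool_rot": TCP orientation; "force": force on the tool from outside, world axes, zero at the start; "torque": the same for the moment, N m; "width": finger opening in mm; "grasp_force": force on a finger pad.
Only numpy, scipy, OpenCV 4.12 (cv2) and the standard library are available. Lean on these libraries where they do the work, as an engineer would, in place of code of your own. Each camera call takes 0.05 s, during which the arm holds its last target. There are 200 camera calls.

## Working session

There is one attempt and no reset: what is moved stays moved. The work goes in short steps, Python scripts to look and compute and a shell command to move; the robot and the scene stay as the last step left them, time stands still between calls to the robot, and variables do not carry over. Pictures are saved under pics/ and viewed, at most 10 in all, crops included, and the job is handed in when it is done.

```bash
mkdir -p pics; cat > h.py <<'E'
import numpy as np, cv2
from workcell import bot, eyes, ticket
def snap(n):
    s=eyes.snapshot(n); np.savez(''+n+'.npz',**{k:np.array(v) for k,v in s.items()}); return s
def cloud(s):
    d=np.array(s['range_z']);K=np.array(s['intrinsics']);v,u=np.mgrid[:d.shape[0],:d.shape[1]]
    p=np.stack([(u-K[0,2])/K[0,0]*d,-(v-K[1,2])/K[1,1]*d,-d],-1)
    P=p@np.array(s['attitude']).T+np.array(s['position']); P[d==0]=np.nan; return P
E
python3 - <<'E'
from h import *
for n in('top','scene'):
    s=snap(n); cv2.imwrite(f'pics/{n}0.png',s['pixels'][:,:,::-1]); print(n,s['position'],s['intrinsics'],[k for k in s])
o=bot.get_obs(); print(o)
E
```

```text
top [ 402.85888197   70.80550642 1001.53893942] [[381.66764761   0.         320.70572231]
 [  0.         381.66764761 203.67215261]
 [  0.           0.           1.        ]] ['pixels', 'range_z', 'intrinsics', 'position', 'attitude']
scene [ 119.46563087 -414.82534204  608.19377339] [[362.65160873   0.         318.51908165]
 [  0.         362.65160873 202.14195962]
 [  0.           0.           1.        ]] ['pixels', 'range_z', 'intrinsics', 'position', 'attitude']
{'clock': 0.1, 'joints': array([ 5.98447786e+01,  2.83111837e+01,  7.71237638e+01,  3.83681718e-04,
        7.46240399e+01, -5.47372454e+00]), 'joint_vel': array([-0.12560896, -0.115097  , -0.13692568,  0.05861095, -0.05749558,
       -0.0320429 ]), 'effort': array([ 1.21495032e-03, -8.83584023e+01, -3.84559608e+01, -4.57004226e-04,
        5.18856134e-03,  1.22910419e-04]), 'eef_pos': array([260.85707051, 567.65190213, 249.76028669]), 'tool_rot': array([[-9.08642306e-01,  4.17575007e-01, -5.22758886e-04],
       [ 4.17575321e-01,  9.08641879e-01, -8.86953143e-04],
       [ 1.04631151e-04, -1.02421436e-03, -9.99999470e-01]]), 'force': array([-0.21306274,  0.70852734,  0.5890922 ]), 'torque': array([-0.00275071,  0.02786269, -0.00878903]), 'grasp_force': 0.0, 'width': 85.50461905917622}
```

View pics/top0.png

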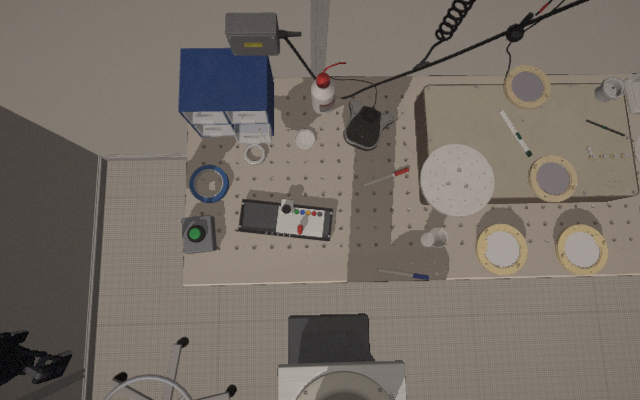

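View pics/scene0.png

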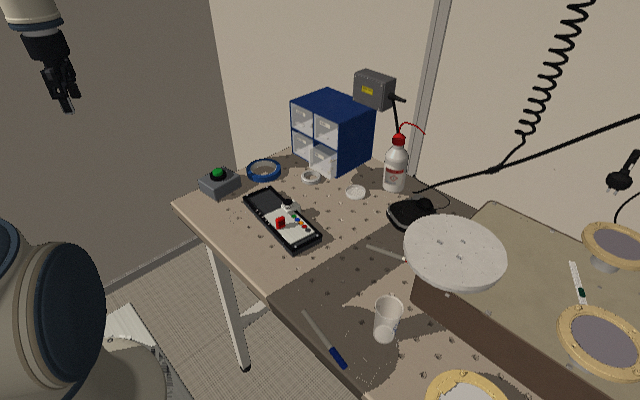

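Top view: the changer is at about (286,220), with the red lever at (300,229), the lamp head at (286,209) and the green button at (195,234). Housing +y points left in the image, which is roughly world +y.

```bash
python3 - <<'E'
from h import *
for n in('top','scene'):
    s=np.load(n+'.npz'); P=cloud(s); h=cv2.cvtColor(s['pixels'],cv2.COLOR_RGB2HSV); H,S,V=[h[...,i].astype(int) for i in range(3)]
    box=(P[...,0]>200)&(P[...,0]<500)&(P[...,1]>0)&(P[...,1]<450)&(P[...,2]>-20)
    for nm,m,z in(('red',((H<8)|(H>172))&(S>150)&(V>70),45),('green',(H>50)&(H<75)&(S>130)&(V>50),50)):
        m=m&box&(P[...,2]>z); q=P[m]; print(n,nm,m.sum(),np.median(q,0),q.min(0),q.max(0),np.argwhere(m).mean(0)[::-1])
    dark=box&(V<60)&(P[...,2]>12)&(P[...,2]<35)&(P[...,0]>230)&(P[...,0]<420)&(P[...,1]>20)&(P[...,1]<300)
    k,l,st,_=cv2.connectedComponentsWithStats(box.astype(np.uint8)*((P[...,2]>12)&(P[...,2]<34)).astype(np.uint8))
    for i in range(1,k):
        if st[i,4]>150:
            q=P[l==i][:,:2].astype(np.float32); print(n,'comp',st[i],cv2.minAreaRect(q),np.median(P[l==i][:,2]))
    b=box&(P[...,0]<600)&(abs(P[...,2])<6); print('bench z',np.nanmedian(P[b][:,2]))
s=np.load('top.npz'); cv2.imwrite('pics/topc.png',cv2.resize(s['pixels'][190:260,170:350,::-1],None,fx=4.4,fy=4.4,interpolation=cv2.INTER_CUBIC))
E
```

```text
top red 27 [488.12144637  97.80680685  52.31970105] [480.63800725  95.05079291  49.9845362 ] [495.70602021 102.82336724  57.40407505] [299.55555556 229.11111111]
top green 92 [482.67323494 356.3256712   61.45360988] [470.47441875 344.045336    54.02809787] [495.1507994  369.61685325  65.60857562] [194.19565217 233.07608696]
top comp [238 225  93  16 869] ((481.9501953125, 139.7402801513672), (236.02630615234375, 38.6749153137207), 89.1346435546875) 23.144164727704947
bench z -0.6986832230663822
scene red 39 [484.40079254  94.58769629  51.31730582] [475.37998694  90.97130116  45.90833198] [495.56565285 101.52204635  53.35336994] [279.48717949 219.15384615]
scene green 71 [478.11595433 349.38343408  59.6528251 ] [466.13952956 339.42246918  50.58248665] [492.42045815 366.06967991  62.22510622] [216.92957746 171.81690141]
scene comp [198 182  35  16 223] ((450.5658874511719, 335.4453125), (47.28275680541992, 93.884521484375), 45.96955108642578) 23.023189857686248
scene comp [243 195  66  59 923] ((478.3746032714844, 134.41921997070312), (238.29513549804688, 43.1360969543457), 89.96421813964844) 22.247938529037356
bench z -1.5194333081257128
```

View pics/topc.png

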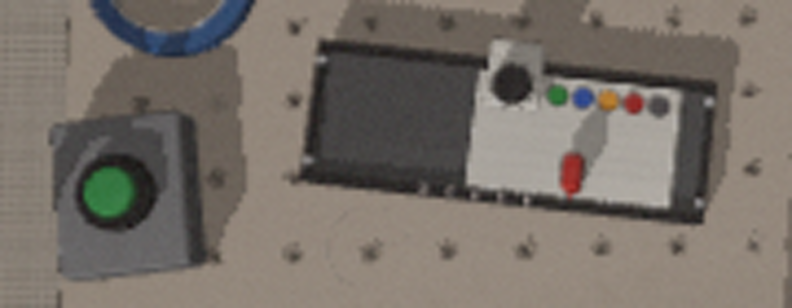

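The lever stands next to the first tick, in the free run. The housing is tilted about 6° and the button is clear of everything. Next I work out the housing frame.

```bash
cat >> h.py <<'E'
def plane(s,u,v,z):
    K=s['intrinsics'];d=np.array(s['attitude'])@np.array([(u-K[0,2])/K[0,0],-(v-K[1,2])/K[1,1],-1]);p=np.array(s['position']);return p+d*(z-p[2])/d[2]
E
python3 - <<'E'
from h import *
s=np.load('top.npz'); f=lambda u,v,z:plane(s,170+(u+.5)/4.4-.5,190+(v+.5)/4.4-.5,z)
c=np.array([f(u,v,26)[:2] for u,v in((322,42),(303,178),(701,217),(716,85))]); print(c)
y=(c[0]+c[1]-c[2]-c[3]);y/=np.linalg.norm(y);x=np.array([y[1],-y[0]]);o=c.mean(0);print('o',o,'y',y,'ang',np.degrees(np.arctan2(y[1],y[0])))
l=f(572,155,54)[:2]; 
print('lever top?',l,(l-o)@x,(l-o)@y)
print('ticks',[((f(u,v,26)[:2]-o)@x,(f(u,v,26)[:2]-o)@y) for u,v in((423,188),(449,191),(475,195),(501,198),(528,201))])
L=o-22*x; R=bot.get_obs()['tool_rot']; p=bot.get_obs()['eef_pos']
tgt=np.r_[o-22*x-80*y,120]; print('tgt',tgt,'tool shift',R.T@(tgt-p)/200)
E
```

```text
[[570.5961977  244.79844143]
 [490.9373435  255.00991231]
 [463.6429713   25.06364925]
 [540.78792448  14.27085242]]
o [516.49110925 134.78571385] y [0.12306579 0.99239851] ang 82.9309284623266
lever top? [498.38855975  98.48764606] -13.497892657721806 -38.249953172510104
ticks [(np.float64(-38.778598478698584), np.float64(46.576096891723026)), (np.float64(-38.95955319775641), np.float64(31.425631913050886)), (np.float64(-39.71583791006941), np.float64(16.20376347411653)), (np.float64(-39.89689863750055), np.float64(1.0489630550160065)), (np.float64(-40.0185756665895), np.float64(-14.684160562964108))]
tgt [484.81307838  58.10128023 120.        ] tool shift [-2.08142622 -1.8467385   0.65047545]
```

```bash
python3 -m handwheel '[[-1,-0.89,0,0,0,-0.098,-1],[-1,-0.89,0,0,0,-0.098,-1],[-1,-0.89,0,0,0,-0.098,-1],[-1,-0.89,0,0,0,-0.098,-1],[-1,-0.89,0,0,0,-0.098,-1],[-1,-0.89,0,0,0,-0.098,-1],[-1,-0.89,0,0,0,-0.098,-1],[-1,-0.89,0,0,0,-0.098,-1]]' 20
cat > rel.py <<'E'
from h import *
import sys
o=np.array([516.5,134.8]);y=np.array([.1231,.9924]);x=np.array([y[1],-y[0]])
def rep():
    b=bot.get_obs();p=b['eef_pos'];R=b['tool_rot'];d=p[:2]-o
    print('t',b['clock'],'house',(d@x).round(2),(d@y).round(2),p[2].round(2),'F(hx,hy,z)',(b['force'][:2]@x).round(2),(b['force'][:2]@y).round(2),b['force'][2].round(2),'w',b['width'].round(1))
    print('yaw',np.degrees(np.arctan2(R[1,1],R[0,1])).round(2),'tilt',R[:,2].round(4))
    return p,R
if __name__=='__main__':
    p,R=rep()
    if len(sys.argv)>3:
        a,c,z=map(float,sys.argv[1:4]);t=np.r_[o+a*x+c*y,z];print('shift',(R.T@(t-p)/200).round(4))
E
python3 rel.py -22 -80 120
```

```text
clock: 0.77
eef_pos: [369.5, 319.1, 250.2]
tool_rot: [[-0.992, 0.126, -0.0], [0.126, 0.992, -0.001], [0.0, -0.001, -1.0]]
force: [1.1, 0.7, -0.1]
width: -0.1
grasp_force: 0.0Traceback (most recent call last):
  File "rel.py", line 10, in <module>
    p,R=rep()
        ~~~^^
  File "rel.py", line 6, in rep
    print('t',b['clock'],'house',(d@x).round(2),(d@y).round(2),p[2].round(2),'F(hx,hy,z)',(b['force'][:2]@x).round(2),(b['force'][:2]@y).round(2),b['force'][2].round(2),'w',b['width'].round(1))
                                                                                                                                                                             ^^^^^^^^^^^^^^^^
AttributeError: 'float' object has no attribute 'round'
```

```bash
sed -i "s/b\['width'\].round(1)/round(b['width'],1)/" rel.py; python3 rel.py -22 -80 120
```

```text
t 0.7667 house -168.57 164.81 250.22 F(hx,hy,z) 0.96 0.8 -0.08 w -0.1
yaw 82.77 tilt [-2.0e-04 -1.2e-03 -1.0e+00]
shift [-0.7363 -1.2212  0.6525]
```

```bash
python3 -m handwheel '[[-0.6,-0.95,0.2,0,0,0,-1],[-0.6,-0.95,0.2,0,0,0,-1],[-0.6,-0.95,0.2,0,0,0,-1],[-0.6,-0.95,0.2,0,0,0,-1],[-0.6,-0.95,0.2,0,0,0,-1],[-0.6,-0.95,0.2,0,0,0,-1],[-0.6,-0.95,0.2,0,0,0,-1],[-0.6,-0.95,0.2,0,0,0,-1]]'; python3 rel.py -22 -80 120
```

```text
clock: 1.43
eef_pos: [464.4, 118.9, 209.9]
tool_rot: [[-0.992, 0.125, -0.001], [0.125, 0.992, 0.0], [0.001, 0.0, -1.0]]
force: [-0.6, 0.5, -0.6]
width: -0.2
grasp_force: 0.0
t 1.4333 house -49.79 -22.19 209.9 F(hx,hy,z) -0.66 0.44 -0.63 w -0.2
yaw 82.83 tilt [-9.e-04  1.e-04 -1.e+00]
shift [-0.1398 -0.2888  0.4494]
```

Move behind the lever at z 100, then look from the wrist camera.

```bash
python3 -m handwheel '[[-0.14,-0.29,0.2,0,0,0,-1],[-0.14,-0.29,0.4,0,0,0,-1],[-0.14,-0.29,0.55,0,0,0,-1],[-0.14,-0.29,0.55,0,0,0,-1],[-0.14,-0.29,0.55,0,0,0,-1],[-0.14,-0.29,0.55,0,0,0,-1]]' >/dev/null; python3 rel.py -22 -80 54;python3 - <<'E'
from h import *
s=snap('wrist'); cv2.imwrite('pics/w1.png',s['pixels'][:,:,::-1])
s=snap('top'); cv2.imwrite('pics/t1.png',cv2.resize(s['pixels'][180:260,220:350,::-1],None,fx=6,fy=6,interpolation=cv2.INTER_CUBIC))
E
```

```text
t 1.9333 house -22.33 -78.6 101.05 F(hx,hy,z) 0.42 -0.23 0.81 w 0.1
yaw 83.01 tilt [-9.e-04  2.e-04 -1.e+00]
shift [-0.0018 -0.007   0.2352]
```

View pics/w1.png

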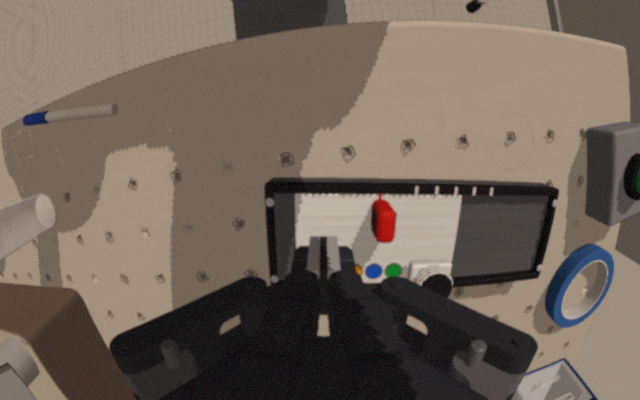

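The wrist view shows the closed fingertips at (325,245), behind the lever at (384,222) and clear of it. I lower to TCP z 54.

```bash
python3 -m handwheel '[[0,-0.007,0.1,0,0,0,-1],[0,-0.007,0.18,0,0,0,-1],[0,-0.007,0.225,0,0,0,-1],[0,-0.007,0.235,0,0,0,-1],[0,-0.007,0.235,0,0,0,-1],[0,-0.007,0.235,0,0,0,-1]]' >/dev/null; python3 rel.py -22 -60 54
```

```text
t 2.5333 house -21.51 -80.85 54.25 F(hx,hy,z) -0.04 -0.5 0.18 w -0.3
yaw 82.97 tilt [ 0.0012  0.     -1.    ]
shift [0.0024 0.1043 0.0013]
```

```bash
python3 -m handwheel '[[0,0.02,0,0,0,0,-1],[0,0.04,0,0,0,0,-1],[0,0.06,0,0,0,0,-1],[0,0.07,0,0,0,0,-1],[0,0.07,0,0,0,0,-1]]' >/dev/null; python3 rel.py
for i in 1 2 3 4 5; do python3 -m handwheel '[[0,0.005,0,0,0,0,-1],[0,0.01,0,0,0,0,-1],[0,0.015,0,0,0,0,-1],[0,0.02,0,0,0,0,-1]]' >/dev/null; python3 rel.py|head -1; done
```

```text
t 2.95 house -21.93 -66.55 53.44 F(hx,hy,z) 0.25 -0.01 -0.68 w 0.3
yaw 82.99 tilt [ 3.e-04  0.e+00 -1.e+00]
t 3.2833 house -22.01 -63.12 53.25 F(hx,hy,z) -0.92 -0.45 -0.76 w 0.2
t 3.6167 house -22.01 -59.1 53.26 F(hx,hy,z) -0.31 -0.34 -0.36 w 0.1
t 3.95 house -22.0 -55.07 53.27 F(hx,hy,z) 0.34 -0.45 -1.03 w -0.1
t 4.2833 house -21.98 -51.05 53.27 F(hx,hy,z) -1.08 0.27 -0.43 w 0.2
t 4.6167 house -22.01 -47.27 53.3 F(hx,hy,z) -0.25 -3.31 1.26 w 0.0
```

```bash
for i in 1 2 3 4 5 6; do python3 -m handwheel '[[0,0.0025,0,0,0,0,-1],[0,0.005,0,0,0,0,-1],[0,0.005,0,0,0,0,-1]]' >/dev/null; python3 rel.py|head -1; done
python3 - <<'E'
from h import *
s=snap('top'); cv2.imwrite('pics/t2.png',cv2.resize(s['pixels'][195:250,230:345,::-1],None,fx=6.9,fy=6.9,interpolation=cv2.INTER_CUBIC))
E
```

```text
t 4.8667 house -21.99 -46.09 53.3 F(hx,hy,z) -0.26 -1.32 0.41 w 0.0
t 5.1167 house -21.98 -45.02 53.28 F(hx,hy,z) -0.24 -1.81 1.55 w 0.3
t 5.3667 house -21.99 -44.0 53.29 F(hx,hy,z) 0.72 -0.76 0.71 w -0.0
t 5.6167 house -21.97 -42.99 53.29 F(hx,hy,z) 0.91 -0.58 -0.65 w 0.0
t 5.8667 house -22.05 -42.02 53.27 F(hx,hy,z) -0.81 -0.49 -0.58 w -0.1
t 6.1167 house -22.03 -41.04 53.26 F(hx,hy,z) -0.78 0.02 -0.7 w -0.3
```

View pics/t2.png

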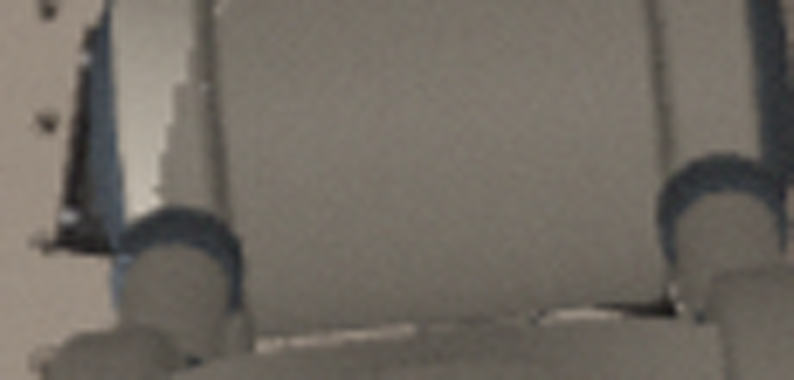

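The arm hides the changer from the top camera, so I locate the lever with the wrist fisheye camera instead.

```bash
cat > lev.py <<'E'
from rel import *
def lever(s):
    K=s['intrinsics'];v,u=np.mgrid[:400,:640];a=(u-K[0,2])/K[0,0];b=(v-K[1,2])/K[1,1];r=np.hypot(a,b)+1e-9
    d=np.stack([a/r*np.sin(r),-b/r*np.sin(r),-np.cos(r)],-1)
    P=(d/np.cos(r)[...,None]*s['range_z'][...,None])@np.array(s['attitude']).T+np.array(s['position'])
    h=cv2.cvtColor(s['pixels'],cv2.COLOR_RGB2HSV).astype(int)
    q=np.stack([(P[...,:2]-o)@x,(P[...,:2]-o)@y,P[...,2]],-1)
    m=((h[...,0]<8)|(h[...,0]>172))&(h[...,1]>150)&(h[...,2]>60)&(s['range_z']>0)&(abs(q[...,0]+22)<20)&(q[...,2]>30)
    k=q[m]; t=k[k[:,2]>k[:,2].max()-6]
    print('red',m.sum(),'top n',len(t),'zmax',k[:,2].max().round(1),'y range',np.percentile(t[:,1],[2,50,98]).round(1),'x',np.percentile(t[:,0],[2,98]).round(1),'q~',(np.percentile(t[:,1],[2,98]).mean()+46).round(1))
if __name__=='__main__':
    lever(np.load('wrist.npz')); s=eyes.snapshot('wrist'); lever({k:np.array(v) for k,v in s.items()}); rep()
    cv2.imwrite('pics/w_last.png',s['pixels'][:,:,::-1])
E
python3 lev.py
```

```text
red 726 top n 552 zmax 55.9 y range [-44.9 -40.1 -34.6] x [-35.  -16.4] q~ 6.3
red 1295 top n 8 zmax 82.6 y range [-38.5 -17.2 -16.1] x [-34.9 -18.2] q~ 18.7
t 6.2167 house -22.03 -41.13 53.26 F(hx,hy,z) 0.43 -0.39 0.83 w -0.1
yaw 82.96 tilt [-0.  0. -1.]
```

View pics/w_last.png

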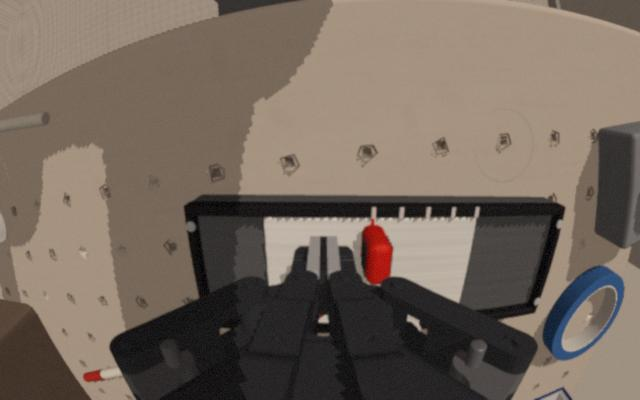

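The lever's pointer (374,216) lines up with the first tick (374,212), so it is settled in click 1 and the fingertip is a few mm behind it. I continue to click 2 in 1 mm steps.

```bash
sed -i 's/(q\[...,2\]>30)/(q[...,2]>30)\&(q[...,2]<58)/' lev.py; python3 -m handwheel '[[0,0.005,0,0,0,0,-1],[0,0.01,0,0,0,0,-1],[0,0.01,0,0,0,0,-1]]' >/dev/null; python3 rel.py|head -1
for i in 1 2 3 4 5 6 7 8 ; do python3 -m handwheel '[[0,0.0025,0,0,0,0,-1],[0,0.005,0,0,0,0,-1],[0,0.005,0,0,0,0,-1]]' >/dev/null; python3 rel.py|head -1; done; python3 lev.py
```

```text
t 6.4667 house -21.98 -38.99 53.3 F(hx,hy,z) -0.33 0.02 -0.19 w -0.1
t 6.7167 house -21.98 -38.06 53.28 F(hx,hy,z) 0.61 -0.16 0.84 w -0.1
t 6.9667 house -22.01 -37.09 53.28 F(hx,hy,z) 0.05 -0.39 -0.16 w -0.2
t 7.2167 house -22.02 -36.07 53.27 F(hx,hy,z) -0.48 0.02 -0.31 w 0.0
t 7.4667 house -21.98 -35.05 53.29 F(hx,hy,z) -0.21 -0.06 1.02 w -0.4
t 7.7167 house -22.02 -34.18 53.28 F(hx,hy,z) 0.79 -1.98 -0.55 w 0.1
t 7.9667 house -22.04 -33.27 53.28 F(hx,hy,z) 0.29 -4.85 1.87 w -0.1
t 8.2167 house -22.02 -32.13 53.28 F(hx,hy,z) -0.56 -3.92 1.62 w -0.1
t 8.4667 house -21.99 -31.01 53.29 F(hx,hy,z) 0.24 -2.28 1.91 w 0.0
red 726 top n 552 zmax 55.9 y range [-44.9 -40.1 -34.6] x [-35.  -16.4] q~ 6.3
red 1192 top n 768 zmax 57.2 y range [-15.3 -10.1  -5.2] x [-34.8 -16.8] q~ 35.7
t 8.5167 house -22.04 -31.02 53.28 F(hx,hy,z) -0.92 -1.65 0.64 w 0.2
yaw 82.96 tilt [-0.e+00  1.e-04 -1.e+00]
```

Contact was at TCP y −34.5 with the lever at 31.5 mm, so lever travel is about TCP y + 66. Ridge 2 should be near −27 and ridge 3 near −12.

```bash
for i in 1 2 3 4 5; do python3 -m handwheel '[[0,0.0025,0,0,0,0,-1],[0,0.005,0,0,0,0,-1],[0,0.005,0,0,0,0,-1]]' >/dev/null; python3 rel.py|head -1; done; python3 lev.py
```

```text
t 8.7667 house -22.03 -30.03 53.29 F(hx,hy,z) -0.07 -1.84 0.8 w -0.1
t 9.0167 house -21.99 -29.02 53.26 F(hx,hy,z) -0.26 -0.57 0.59 w 0.1
t 9.2667 house -21.99 -28.02 53.29 F(hx,hy,z) -0.48 -0.26 0.97 w -0.4
t 9.5167 house -21.96 -27.01 53.3 F(hx,hy,z) 0.19 -0.81 0.23 w 0.0
t 9.7667 house -22.01 -26.03 53.27 F(hx,hy,z) 0.35 -0.11 -0.37 w -0.1
red 726 top n 552 zmax 55.9 y range [-44.9 -40.1 -34.6] x [-35.  -16.4] q~ 6.3
red 1296 top n 909 zmax 55.8 y range [-4.7 -0.   5.8] x [-34.9 -16.4] q~ 46.5
t 9.8167 house -22.01 -26.08 53.26 F(hx,hy,z) -0.56 0.03 0.13 w 0.0
yaw 82.96 tilt [ 0.  0. -1.]
```

Click 2 is settled (46.5 mm). Next is ridge 3, stopping at −13.

```bash
python3 -m handwheel '[[0,0.01,0,0,0,0,-1],[0,0.02,0,0,0,0,-1],[0,0.025,0,0,0,0,-1],[0,0.025,0,0,0,0,-1]]' >/dev/null; python3 rel.py|head -1
for i in 1 2 3 4 5 6 7 8; do python3 -m handwheel '[[0,0.0025,0,0,0,0,-1],[0,0.005,0,0,0,0,-1],[0,0.005,0,0,0,0,-1]]' >/dev/null; python3 rel.py|head -1; done; python3 lev.py
```

```text
t 10.15 house -22.0 -20.86 53.29 F(hx,hy,z) -0.42 -0.11 0.16 w -0.1
t 10.4 house -22.03 -20.09 53.26 F(hx,hy,z) 0.05 -0.69 -0.4 w -0.0
t 10.65 house -22.04 -19.23 53.27 F(hx,hy,z) 0.36 -1.2 1.23 w -0.1
t 10.9 house -22.09 -18.27 53.26 F(hx,hy,z) -0.13 -4.43 0.76 w -0.2
t 11.15 house -22.03 -17.09 53.3 F(hx,hy,z) 0.46 -4.2 1.76 w -0.1
t 11.4 house -22.03 -15.99 53.28 F(hx,hy,z) 0.36 -2.88 1.82 w 0.2
t 11.65 house -22.03 -15.01 53.29 F(hx,hy,z) -0.57 -1.79 0.77 w 0.1
t 11.9 house -22.01 -14.0 53.29 F(hx,hy,z) -0.91 -0.58 -0.2 w -0.0
t 12.15 house -22.0 -12.99 53.27 F(hx,hy,z) -1.05 -0.66 1.0 w -0.1
red 726 top n 552 zmax 55.9 y range [-44.9 -40.1 -34.6] x [-35.  -16.4] q~ 6.3
red 1199 top n 752 zmax 57.5 y range [ 2.6  8.  12.7] x [-34.6 -16.6] q~ 53.7
t 12.2 house -21.97 -13.01 53.28 F(hx,hy,z) -0.47 -0.43 -0.59 w 0.2
yaw 82.96 tilt [ 1.e-04  1.e-04 -1.e+00]
```

At the ridge (53.7 mm). I move on in half-millimetre steps.

```bash
for i in 1 2; do python3 -m handwheel '[[0,0.0025,0,0,0,0,-1],[0,0.0025,0,0,0,0,-1],[0,0.0025,0,0,0,0,-1],[0,0.0025,0,0,0,0,-1]]' >/dev/null; python3 lev.py|tail -n +2|head -2; done
```

```text
red 1196 top n 769 zmax 57.2 y range [ 3.2  8.5 13.3] x [-34.7 -16.6] q~ 54.2
t 12.5833 house -22.03 -12.62 53.26 F(hx,hy,z) 0.16 0.03 -0.07 w -0.1
red 1208 top n 833 zmax 56.0 y range [ 3.7  9.1 14.1] x [-34.9 -16.5] q~ 54.9
t 12.9667 house -22.03 -12.14 53.28 F(hx,hy,z) 0.43 -0.38 -0.64 w 0.1
```

```bash
for i in 1 2; do python3 -m handwheel '[[0,0.0025,0,0,0,0,-1],[0,0.0025,0,0,0,0,-1],[0,0.0025,0,0,0,0,-1],[0,0.0025,0,0,0,0,-1]]' >/dev/null; python3 lev.py|tail -n +2|head -2; done
```

```text
red 1270 top n 900 zmax 55.6 y range [10.2 15.  20.7] x [-34.9 -16.6] q~ 61.5
t 13.35 house -22.02 -11.63 53.28 F(hx,hy,z) -0.33 -0.02 -0.41 w -0.3
red 1291 top n 909 zmax 55.7 y range [10.3 15.  20.8] x [-34.9 -16.4] q~ 61.5
t 13.7333 house -22.04 -11.17 53.29 F(hx,hy,z) 0.03 0.91 0.51 w 0.0
```

The lever is settled in the third click (61.5 mm). I back off and rise.

```bash
python3 -m handwheel '[[0,-0.05,0,0,0,0,-1],[0,-0.1,0,0,0,0,-1],[0,-0.1,0,0,0,0,-1],[0,-0.1,-0.2,0,0,0,-1],[0,-0.1,-0.4,0,0,0,-1],[0,-0.1,-0.45,0,0,0,-1],[0,-0.1,-0.45,0,0,0,-1],[0,-0.1,-0.45,0,0,0,-1]]'>/dev/null; python3 lev.py|tail -n +2
python3 - <<'E'
from rel import *
b=bot.get_obs(); print('shift to button',(b['tool_rot'].T@(np.array([481.5,355,143])-b['eef_pos'])/200).round(3))
E
```

```text
red 470 top n 378 zmax 55.9 y range [10.  14.8 20.6] x [-34.5 -16.1] q~ 61.3
t 14.45 house -22.32 -31.5 142.92 F(hx,hy,z) 0.01 -0.24 -0.52 w 0.1
yaw 82.93 tilt [-4.e-04 -1.e-04 -1.e+00]
shift to button [ 0.198  1.229 -0.   ]
```

```bash
python3 -m handwheel '[[0.13,0.8,0,0,0,0,-1],[0.13,0.8,0,0,0,0,-1],[0.13,0.8,0,0,0,0,-1],[0.13,0.8,0,0,0,0,-1],[0.13,0.8,0,0,0,0,-1],[0.13,0.8,0,0,0,0,-1],[0.13,0.8,0,0,0,0,-1]]'>/dev/null
cat > grn.py <<'E'
from rel import *
s=eyes.snapshot('wrist');K=s['intrinsics'];v,u=np.mgrid[:400,:640];a=(u-K[0,2])/K[0,0];b=(v-K[1,2])/K[1,1];r=np.hypot(a,b)+1e-9
d=np.stack([a/r*np.sin(r),-b/r*np.sin(r),-np.cos(r)],-1)
P=(d/np.cos(r)[...,None]*s['range_z'][...,None])@np.array(s['attitude']).T+np.array(s['position'])
h=cv2.cvtColor(s['pixels'],cv2.COLOR_RGB2HSV).astype(int)
m=(h[...,0]>45)&(h[...,0]<80)&(h[...,1]>110)&(h[...,2]>30)&(P[...,2]>45)&(P[...,2]<75)&(P[...,1]>300)
q=P[m];z=np.percentile(q[:,2],90);t=q[q[:,2]>z-3];c=(np.percentile(t,1,0)+np.percentile(t,99,0))/2
print(m.sum(),len(t),'z',z,'lo',np.percentile(t,1,0).round(1),'hi',np.percentile(t,99,0).round(1),'c',c.round(1))
p,R=rep(); print('shift',(R.T@(np.r_[c[:2],z+30]-p)/200).round(4))
cv2.imwrite('pics/w_btn.png',s['pixels'][:,:,::-1])
E
python3 grn.py
```

```text
1209 946 z 62.805649007031874 lo [468.2 343.1  59.9] hi [493.4 368.1  63.5] c [480.8 355.6  61.7]
t 15.0833 house -48.44 127.8 142.33 F(hx,hy,z) 0.58 -0.11 -0.07 w -0.3
yaw 82.93 tilt [-1.8e-03 -9.0e-04 -1.0e+00]
shift [0.0704 0.435  0.2472]
```

View pics/w_btn.png

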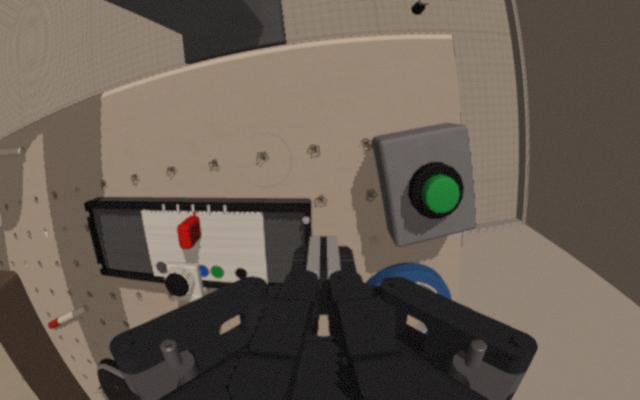

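The lever pointer sits at the third tick (193,208) and the button is at (441,193). I move above the button and then press it gradually.

```bash
python3 -m handwheel '[[0.07,0.2,0,0,0,0,-1],[0.07,0.435,0,0,0,0,-1],[0.07,0.435,0.1,0,0,0,-1],[0.07,0.435,0.2,0,0,0,-1],[0.07,0.435,0.25,0,0,0,-1],[0.07,0.435,0.25,0,0,0,-1],[0.07,0.435,0.25,0,0,0,-1]]'|sed -n 2p
for i in 1 2 3 4 ; do python3 -m handwheel '[[0,0,0.01,0,0,0,-1],[0,0,0.02,0,0,0,-1],[0,0,0.02,0,0,0,-1]]'|sed -n '2p;4p';done
```

```text
eef_pos: [481.5, 355.4, 93.1]
eef_pos: [481.7, 356.4, 89.7]
force: [-1.3, 0.0, 0.1]
eef_pos: [481.3, 356.6, 85.1]
force: [-0.4, -0.4, 0.4]
eef_pos: [481.4, 356.7, 80.9]
force: [-0.7, 0.3, 1.0]
eef_pos: [481.5, 356.7, 77.1]
force: [-0.5, 0.1, 3.7]
```

```bash

for i in 1 2 3 4 ; do python3 -m handwheel '[[0,0,0.0025,0,0,0,-1],[0,0,0.005,0,0,0,-1],[0,0,0.005,0,0,0,-1]]'|sed -n '2p;4p';done
```

```text
eef_pos: [481.5, 356.7, 76.3]
force: [0.2, 0.3, 4.6]
eef_pos: [481.4, 356.7, 75.3]
force: [-0.4, -0.3, 4.5]
eef_pos: [481.5, 356.7, 74.9]
force: [-3.7, -0.9, 14.0]
eef_pos: [481.5, 356.8, 74.6]
force: [-5.5, -3.4, 27.9]
```

The force matches the spring up to about 5 N and then hits a hard stop after about 6 mm, so the button is fully down. I release.

```bash
python3 -m handwheel '[[0,0,-0.05,0,0,0,-1],[0,0,-0.2,0,0,0,-1],[0,-0.2,-0.4,0,0,0,-1],[0,-0.4,-0.4,0,0,0,-1],[0,-0.4,-0.4,0,0,0,-1],[0,-0.4,-0.4,0,0,0,-1],[0,-0.4,-0.4,0,0,0,-1],[0,-0.4,-0.4,0,0,0,-1]]'|tail -3; python3 grn.py; python3 lev.py|sed -n 2p
```

```text
force: [-0.5, 0.9, -0.2]
width: -0.0
grasp_force: 0.0
1120 868 z 62.832886268042515 lo [468.3 343.7  60.1] hi [493.1 368.9  63.6] c [480.7 356.3  61.8]
t 18.3833 house -62.16 136.55 152.73 F(hx,hy,z) 0.87 0.19 0.61 w -0.0
yaw 82.98 tilt [-5.e-04 -1.e-04 -1.e+00]
shift [0.0025 0.3945 0.2994]
red 435 top n 247 zmax 55.6 y range [13.  18.3 22.3] x [-34.9 -15.9] q~ 63.6
```

View pics/w_btn.png

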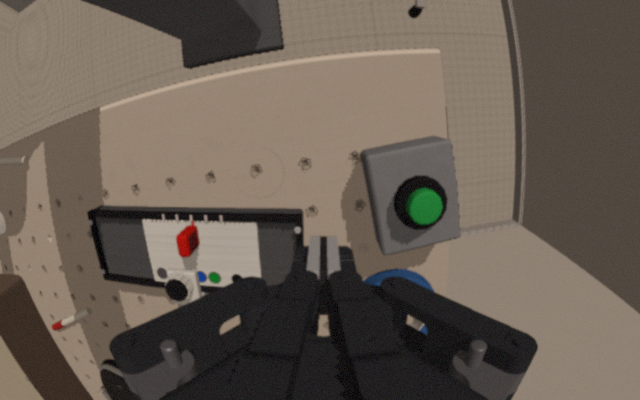

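The button is back up (top at 62.8 mm, as before), the lever pointer is still at the third tick (192,220), and the arm is clear.

```bash
python3 -c "
from workcell import ticket
print(ticket.finish_job())"
```

```text
the job is handed in; nothing more can be done
None
```

The job is handed in, with no verdict returned: the lever settled in the third click (about 61.5 mm by the wrist camera) without running past it, and the lamp button went down about 6 mm to its stop and came back up.

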